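# Clamp a ceramic figure with the guarded knob

### The job

Stand the tall ball-headed ceramic figure in the pocket of the holding fixture and let go of it. Then reach down through the round hole of the guard and turn the sunken knob clockwise until the jaw holds the figure snugly, with about 12 N and never more than 25 N, and withdraw. Do not lean on the guard, and leave the bell, the jar and the brush where they are.

Things in the scene. Friction and masses are not known exactly. Their poses are not given: they have to be found in the camera images.
- fixture: Holding fixture fixed to the table. Origin on the table right under the knob's axis; z up, y points from the knob to the pocket. Its plywood base plate is 6 mm thick, 130 mm in x, from y = -68 to +172 mm. Guard and posts stand within 59 mm in x and 53 mm in y of the knob's axis, up to 88 mm above the table.
- pocket (a point): Where the figure's foot goes: top of the base plate, 80.5 mm along fixture y from the knob's axis, in the gap between the flat jaw and a vee that opens towards it (both up to 27 mm above the table); at least 2 mm of play on both sides. The vee's setting along y is unknown and differs by up to 7 mm; it yields on a spring of 8 N per mm. The clamped figure ends 2 to 13 mm further on.
- jaw: Flat aluminium jaw, 44 mm wide; its face is 56 mm along y from this origin, which starts on the knob's axis at table height. Moves to +y by 10 mm per rad of knob and pushes the figure into the vee, which centres it. They meet after 5 to 12 mm (0.5 to 1.2 rad), which must be felt; then the clamping force grows by roughly 75 N per rad.
- guard: Grey guard plate, 118 (x) by 106 (y) by 6 mm, top 85 mm above the table, post heads to 88 mm. Origin: centre of its underside, on the knob's axis. A round hole of 96 mm diameter above the knob is the way in. More than 15 N on it counts as leaning on it.
- knob_grip (a point): Grip point of the sunken knob: on its axis, 65 mm above the table. Black upright bar 12 mm thick, 40 mm long, 30 to 75 mm above the table (its top is 10 mm below the guard's top), on a disc of 42 mm diameter. x runs along the bar and turns with it; grip it across its 12 mm.
- knob (a joint): Knob angle in rad, 0 at the start (bar along fixture x), growing clockwise seen from above, stop at 1.9. Stiff: while turning it takes 0.26 N m plus 0.010 N m per newton of clamping force; turned in steps of 0.03 rad with pauses, a gripper holding it still feels about 0.010 N m per newton pushing back. It stays where it is left up to about 25 N of clamping.
- figure_center (a point): Centre of the figure to clamp, 47 mm above its underside. White ceramic, about 160 g, 95 mm high, standing upright: round foot 44 mm diameter and 20 mm high, round body 30 mm diameter from 20 to 70 mm, ball head 25 mm. Round, so any yaw will do.
- bell_center (a point): Bystander: white ceramic bell, 60 mm diameter at the foot, 54 mm high; point half-way up. Leave alone.
- jar: Bystander: dark blue paint jar with white cap, 48 mm diameter, 55 mm high. Origin at the centre of its underside. Leave alone.
- brush: Bystander: paint brush 170 mm long lying along its x. Leave alone.

How it is judged:
By the outcome, as a careful person would: the job done as asked, in the order asked, and still so for the second after the job is handed in, with the robot touching nothing.
It also fails if it takes over 72 s, if anything falls off the work surface, if the arm or the gripper's body presses on something with over 40 N, if the wrist force passes 120 N, or if a joint passes its speed limit or range.

### The arm

A 6-joint arm with a two-finger parallel gripper is mounted at the origin on the work surface. World frame = base frame: x ahead of the robot, y to its left, z up, the work surface at z = 0. Lengths are in m, angles in degrees, forces in N, time in s.
With the tool pointing down it reaches from about 0.4 to 0.825 m from the base axis. Payload 7 kg.
Tool frame: the origin (TCP) lies midway between the tips of the shut fingers; the grasp point (between the pads) lies 19 mm behind it; z points along the fingers, y is the line along which they close (so a half turn about z gives the same grasp; the last joint's range is limited). The gripper opens to 88 mm and grips with 3 to 60 N. Pads are 19 mm wide; open, the fingers measure 130 mm over their backs; the gripper's body (78 mm by 193 mm) begins 47 mm behind the grasp point.
Start: joints at [-52.42, 20.546, 0.682, 0, -70.136, -16.507], TCP at [0.243, -0.63, 0.227] pointing down, gripper open.
Joint ranges: [-176.03, 176.03], [-82.01, 121.73], [-58.28, 71.71], [-173.87, 95.51], [-174.79, -0.11], [-173.66, 173.66]. Speed limits (degrees/s): [136.94, 136.94, 172.46, 180, 180, 180].

### API

Orientations are given as [roll, pitch, yaw] about the fixed x, y, z axes, in that order (R = Rz(yaw) Ry(pitch) Rx(roll)).
In Python, from plant import * gives the robot as it stands.
- The arm moves only by the tool move_arm, never from a script. Its argument "commands" is a list of rows, each a list of 7 numbers: the shift along the world's x, y, z in mm, then the turn, a rotation vector about the world's x, y, z in degrees, then the opening in per cent of the stroke, from 0 (shut) to 100 (fully open). In form: [[x, y, z, rx, ry, rz, fingers], ...]. A call has 1 to 20 rows; each row shifts and turns the commanded pose from where the row before left it; what a row does not reach is not made up. A row lasts 1/10 s, in which the tool goes at most 50 mm and 8.59 degrees, less where a joint would pass 70% of its speed; a pose out of reach is approached as far as the arm can. A call with a gripper value outside its range is refused whole. The fingers move at their own pace and stop on an object; "squeeze" is the grip in N (left out, the last holds). Time passes only in rows, so rows that do not move let the fingers close. It gives the time, the measured TCP pose, the force and the opening at its end, in the units of the state.
- get_state(): the state, without advancing time (a new reading comes with each control period).
- capture(name): name is "side" or "top"; returns a dict with "frame" (420x560x3 uint8, blue, green, red), "camera_matrix" (3x3 intrinsics, pixels), "world_to_cam" (4x4, takes a point from world to camera coordinates). Camera axes: x right, y up, looking along -z (the intrinsics and any distortion apply to the point x, -y, -z); pixel columns grow to the right and rows downward; lengths in m; the calibration is good to about 2 mm. A picture is of the moment at which its call begins. There is no depth.
- close_job(): hands the job in, once; it reports no verdict.
The state is a dict: "time_s": time; "joints": joint angles; "qd": joint speeds; "joint_torque": joint torques, N m; "tcp_pos": TCP position; "eef_rot": TCP orientation; "contact_force": force on the tool from outside, world axes, zero at the start; "moment": the same for the moment, N m; "gripper_width": finger opening in m.
Only numpy, scipy, OpenCV 4.12 (cv2) and the standard library are available. Lean on these libraries where they do the work, as an engineer would, in place of code of your own. Each camera call takes 0.05 s, during which the arm holds its last target. There are 200 camera calls.

## Working session

There is one attempt and no reset: what is moved stays moved. The work goes in short steps, Python scripts to look and compute and a tool call to move; the robot and the scene stay as the last step left them, time stands still between calls to the robot, and variables do not carry over. Pictures are saved under pics/ and viewed, on a budget of 10 in all, crops included, one or two more only if the job needs it, and the job is handed in when it is done.

Besides the shell and the picture viewer there is one more tool, called after ">>>" as a command line: name --pt "numbers of a row" for each row, then --argument value for the rest. move_arm: Moves the arm, as the interface text tells. Its arguments: {"type":"object","properties":{"commands":{"type":"array"},"squeeze":{"type":"number"}},"required":["commands"]}

```bash
mkdir -p pics; ls; python3 - <<'E'
from plant import *
import cv2,json,numpy as np
for n in("side","top"):
    c=capture(n); cv2.imwrite(f"pics/{n}0.png",c["frame"])
    print(n,np.round(c["camera_matrix"],1).tolist(),np.round(c["world_to_cam"],4).tolist(),[k for k in c])
print(get_state())
E
```

```text
pics
side [[400.4, 0.0, 279.8], [0.0, 400.4, 212.3], [0.0, 0.0, 1.0]] [[-0.9315, -0.3637, -0.0102, 0.5956], [0.2794, -0.7331, 0.6201, -0.2293], [-0.233, 0.5747, 0.7845, -1.034], [0.0, 0.0, 0.0, 1.0]] ['frame', 'camera_matrix', 'world_to_cam']
top [[403.6, 0.0, 279.5], [0.0, 403.6, 208.7], [0.0, 0.0, 1.0]] [[0.012, -0.9999, 0.0037, -0.0199], [0.9948, 0.0123, 0.1011, -0.6403], [-0.1011, 0.0025, 0.9949, -1.1184], [0.0, 0.0, 0.0, 1.0]] ['frame', 'camera_matrix', 'world_to_cam']
{'time_s': 0.1, 'joints': array([-5.24195430e+01,  2.05863230e+01,  6.38244627e-01, -1.83729541e-02,
       -7.01351479e+01, -1.65058421e+01]), 'qd': array([-0.05309283, -0.08076909,  0.05869103, -0.04531522, -0.06500611,
        0.04063321]), 'joint_torque': array([ 4.19589669e-04, -5.84165275e+01,  2.93752688e+01,  7.01544285e+00,
        1.01574662e-02, -5.31738715e-05]), 'tcp_pos': array([ 0.24252491, -0.62945109,  0.22571984]), 'eef_rot': array([ 1.79915296e+02, -7.08704502e-03, -1.58931636e+02]), 'contact_force': array([-1.10262997, -0.29644405, -0.70013666]), 'moment': array([-0.00144107,  0.01792637, -0.02676469]), 'gripper_width': 0.08751285979213577}
```

View pics/side0.png

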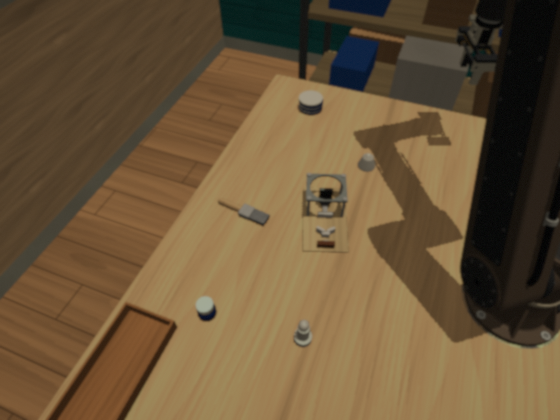

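View pics/top0.png

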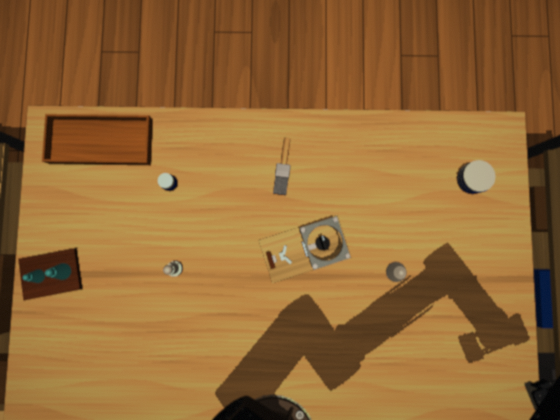

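The side view shows the figure at about (303,333), the fixture at about (325,212) with its guard at the top, the bell at (367,160) and the jar at (205,308). The top view shows the figure at (173,268), the guard at (324,242) with the pocket to its left, and the bell at (397,271). Next I'll enlarge crops of both.

```bash
python3 - <<'E'
import cv2,numpy as np
s=cv2.imread("pics/side0.png");t=cv2.imread("pics/top0.png")
def crop(im,x,y,w,h,k):
    c=cv2.resize(im[y:y+h,x:x+w],None,fx=k,fy=k,interpolation=cv2.INTER_CUBIC)
    c=np.clip(c*1.5,0,255).astype(np.uint8)
    for i in range(0,w,10):
        cv2.line(c,(i*k,0),(i*k,6),(0,255,0),1); cv2.putText(c,str(x+i),(i*k,16),0,.35,(0,255,0),1)
    for i in range(0,h,10):
        cv2.line(c,(0,i*k),(6,i*k),(0,255,0),1); cv2.putText(c,str(y+i),(8,i*k+4),0,.35,(0,255,0),1)
    return c
a=crop(t,255,210,100,75,6); b=crop(t,155,250,33,30,6)
c=np.zeros((450,800,3),np.uint8); c[:,:600]=a; c[:180,602:800]=b
cv2.imwrite("pics/ct.png",c)
a=crop(s,295,168,60,90,6); b=crop(s,285,310,40,40,6)
c=np.zeros((540,602,3),np.uint8); c[:,:360]=a; c[:240,362:602]=b
cv2.imwrite("pics/cs.png",c)
E
```

```text
(no output)
```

View pics/ct.png

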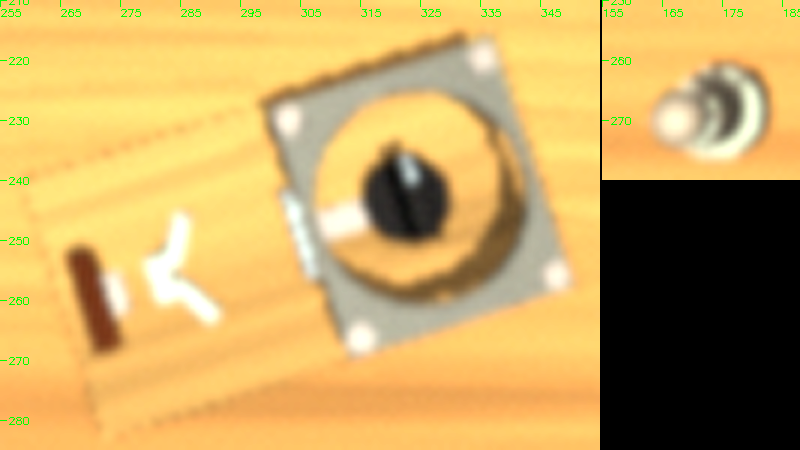

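View pics/cs.png

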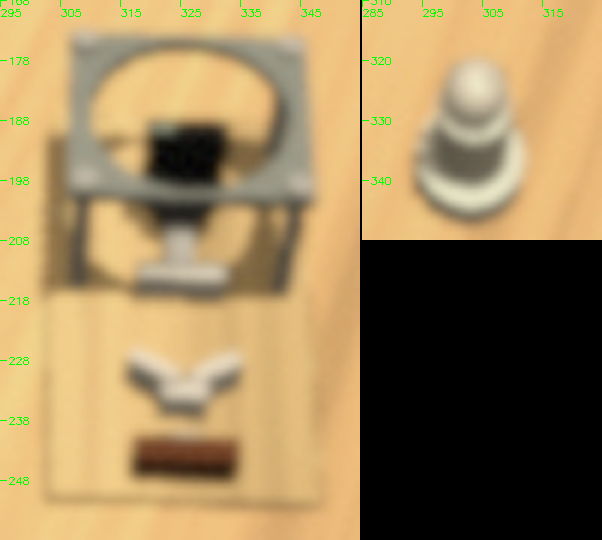

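The crops show the guard corners, the base corners, the figure's head and foot, the vee and the jaw clearly. I'll fit the poses from those.

```bash
cat >h.py <<'E'
from plant import *
import numpy as np,cv2
from scipy.optimize import least_squares
def proj(c,P):
    P=np.atleast_2d(P); q=(c["world_to_cam"]@np.c_[P,np.ones(len(P))].T)[:3].T*[1,-1,-1]
    p=(c["camera_matrix"]@q.T).T; return p[:,:2]/p[:,2:]
def fix(p,L):
    c,s=np.cos(p[2]),np.sin(p[2]); L=np.array(L,float)
    return np.c_[p[0]+c*L[:,0]-s*L[:,1],p[1]+s*L[:,0]+c*L[:,1],L[:,2]]
E
python3 - <<'E'
from h import *
C={n:capture(n) for n in("side","top")}
G=lambda a:[[x/1e3,y/1e3,z/1e3] for x,y,z in a]
L=G([(59,53,85),(59,-53,85),(-59,-53,85),(-59,53,85),(65,172,6),(-65,172,6)])
pt=np.array([(262,103),(493,37),(573,290),(350,358),(25,178),(105,435)])/6+[255,210]-.4
Ls=G([(59,-53,85),(-59,-53,85),(-59,53,85),(59,53,85),(65,172,6),(-65,172,6)])
ps=np.array([(72,38),(302,40),(312,198),(68,195),(45,502),(320,507)])/6+[295,168]-.4
f=lambda p:np.r_[(proj(C["top"],fix(p,L))-pt).ravel(),(proj(C["side"],fix(p,Ls))-ps).ravel()]
r=least_squares(f,[.55,-.1,.2],loss="soft_l1");print("fix",r.x,np.degrees(r.x[2]));print(np.round(r.fun if 0 else f(r.x),1).reshape(-1,2).tolist())
for n in("top","side"):
    LL,pp=(L,pt) if n=="top" else (Ls,ps)
    q=least_squares(lambda p:(proj(C[n],fix(p,LL))-pp).ravel(),r.x,loss="soft_l1");print(n,q.x)
H={"top":np.array([[166.8,269.6],[173.8,268.1]]),"side":np.array([[303.9,323.4]])}
g=lambda p,n:(proj(C[n],[[p[0],p[1],.0825],[p[0],p[1],.015]][:len(H[n])])-H[n]).ravel()
r2=least_squares(lambda p:np.r_[g(p,"top"),g(p,"side")],[.5,.3]);print("fig",r2.x,r2.fun)
for n in H: print(n,least_squares(lambda p:g(p,n),[.5,.3]).x)
print("pocket",fix(r.x,[[0,.0805,.006]]))
# vee/jaw details
print(fix(r.x,[[0,.056,.027]]),proj(C["side"],fix(r.x,[[0,.056,.027],[0,.1025,.006]])))
print(get_state()["time_s"])
E
```

```text
fix [ 0.54586141 -0.13472874  0.31931062] 18.29515064149017
[[0.9, 0.5], [-0.4, -0.3], [0.1, -0.8], [-0.2, -0.0], [-0.7, -0.0], [-0.6, 0.5], [-0.5, -0.9], [0.5, -0.0], [0.7, 0.7], [-0.3, -0.2], [-0.2, -1.1], [0.2, -0.2]]
top [ 0.54558486 -0.13538897  0.3141761 ]
side [ 0.5462011  -0.13352411  0.3262054 ]
fig [0.46839759 0.28574167] [ 1.02353443 -0.33453026  0.4580945   0.02337938 -0.14814131  1.32675165]
top [0.4679326  0.28779124]
side [0.46912385 0.28262795]
pocket [[ 0.52059149 -0.05829785  0.006     ]]
[[ 0.52828234 -0.08155943  0.027     ]] [[324.85238338 214.02067646]
 [324.55721234 230.96085033]]
0.2
```

>>> move_arm --pt "12 19 0 0 0 4 100" --pt "24 38 0 0 0 4 100" --pt "24 38 0 0 0 4 100" --pt "24 38 0 0 0 4 100" --pt "24 38 0 0 0 4 100" --pt "24 38 0 0 0 4 100" --pt "24 38 0 0 0 4 100" --pt "24 38 0 0 0 4 100" --pt "24 38 0 0 0 4 100" --pt "20 40 0 0 0 4 100" --pt "10 44 0 0 0 4 100" --pt "0 45 0 0 0 4 100" --pt "0 45 0 0 0 4 100" --pt "0 45 0 0 0 4 100" --pt "0 45 0 0 0 4 100" --pt "0 45 0 0 0 4 100" --pt "0 45 0 0 0 4 100" --pt "0 45 0 0 0 4 100" --pt "0 45 0 0 0 4 100" --pt "0 45 0 0 0 4 100" --squeeze 25

```text
time_s: 2.2
tcp_pos: [0.4762, 0.184, 0.2268]
eef_rot: [-180.0, 0.0, -78.7]
contact_force: [1.3, 0.3, 0.5]
gripper_width: 0.088
```

>>> move_arm --pt "-2 34 0 0 0 3 100" --pt "-3 34 0 0 0 3 100" --pt "-3 34 0 0 0 1 100" --pt "0 0 -30 0 0 0 100" --pt "0 0 -40 0 0 0 100" --pt "0 0 -40 0 0 0 100" --pt "0 0 -40 0 0 0 100" --pt "0 0 -25 0 0 0 100" --pt "0 0 -15 0 0 0 100" --pt "0 0 0 0 0 0 100" --pt "0 0 0 0 0 0 100"

```text
time_s: 3.3
tcp_pos: [0.4688, 0.2842, 0.0368]
eef_rot: [180.0, -0.0, -71.9]
contact_force: [-0.6, 0.1, 0.3]
gripper_width: 0.0879
```

```bash
cat >>h.py <<'E'
def crop(im,x,y,w,h,k):
    c=cv2.resize(im[y:y+h,x:x+w],None,fx=k,fy=k,interpolation=cv2.INTER_CUBIC)
    c=np.clip(c*1.5,0,255).astype(np.uint8)
    for i in range(0,w,10):
        cv2.line(c,(i*k,0),(i*k,6),(0,255,0),1); cv2.putText(c,str(x+i),(i*k,16),0,.35,(0,255,0),1)
    for i in range(0,h,10):
        cv2.line(c,(0,i*k),(6,i*k),(0,255,0),1); cv2.putText(c,str(y+i),(8,i*k+4),0,.35,(0,255,0),1)
    return c
E
python3 - <<'E'
from h import *
s=capture("side")["frame"]; t=capture("top")["frame"]
o=np.zeros((420,800,3),np.uint8); o[:420,:420]=crop(s,270,290,70,70,6); o[:378,422:800]=crop(t,140,235,63,63,6)
cv2.imwrite("pics/g1.png",o); st=get_state(); print(st["tcp_pos"],st["eef_rot"],st["contact_force"])
E
```

```text
[0.46929373 0.28481607 0.03774597] [-1.79902575e+02  5.17797626e-02 -7.19120482e+01] [-0.2092919  -0.60531384  1.17946106]
```

View pics/g1.png

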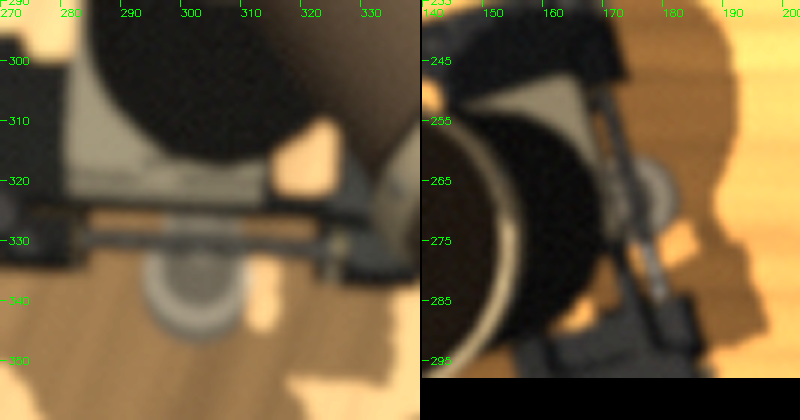

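The figure's foot, at about (302,335) in the side view, sits between the two fingers at columns 284 and 320. I'll close the gripper.

>>> move_arm --pt "0 1 0 0 0 0 60" --pt "0 0 0 0 0 0 20" --pt "0 0 0 0 0 0 20" --pt "0 0 0 0 0 0 20" --pt "0 0 0 0 0 0 20" --pt "0 0 0 0 0 0 20" --pt "0 0 0 0 0 0 20" --pt "0 0 0 0 0 0 20" --pt "0 0 0 0 0 0 20" --pt "0 0 0 0 0 0 20"

```text
time_s: 4.4
tcp_pos: [0.4687, 0.2852, 0.0365]
eef_rot: [-180.0, 0.0, -71.9]
contact_force: [0.5, -0.1, -0.5]
gripper_width: 0.0296
```

>>> move_arm --pt "0 0 10 0 0 0 20" --pt "0 0 30 0 0 0 20" --pt "0 0 30 0 0 0 20" --pt "2 -14 10 0 0 0 20" --pt "4 -25 0 0 0 0 20" --pt "5 -34 0 0 0 0 20" --pt "5 -34 0 0 0 0 20" --pt "5 -34 0 0 0 0 20" --pt "5 -34 0 0 0 0 20" --pt "5 -34 0 0 0 0 20" --pt "5 -34 0 0 0 0 20" --pt "5 -34 0 0 0 0 20" --pt "5 -34 0 0 0 0 20" --pt "4 -22 -10 0 0 0 20" --pt "2 -10 -20 0 0 0 20" --pt "0 0 0 0 0 0 20" --pt "0 0 0 0 0 0 20" --pt "0 0 0 0 0 0 20"

```text
time_s: 6.2
tcp_pos: [0.5209, -0.0575, 0.0872]
eef_rot: [-180.0, -0.0, -71.9]
contact_force: [-0.4, 0.8, -1.9]
gripper_width: 0.0295
```

```bash
python3 - <<'E'
from h import *
s=capture("side"); t=capture("top")
o=np.zeros((540,800,3),np.uint8); o[:540,:400]=crop(s["frame"],290,170,66,90,6)[:,:400-4+4] if 0 else np.pad(crop(s["frame"],290,170,66,90,6),((0,0),(0,4),(0,0))); o[:450,402:798]=crop(t["frame"],245,215,66,75,6)
cv2.imwrite("pics/p1.png",o); st=get_state(); print(st["tcp_pos"],st["eef_rot"],st["contact_force"],st["gripper_width"])
E
```

```text
[ 0.52108541 -0.05720254  0.08738876] [-1.79926748e+02 -8.96748129e-03 -7.18672681e+01] [-0.38944942 -0.10572942 -2.19640567] 0.029608855749608625
```

View pics/p1.png

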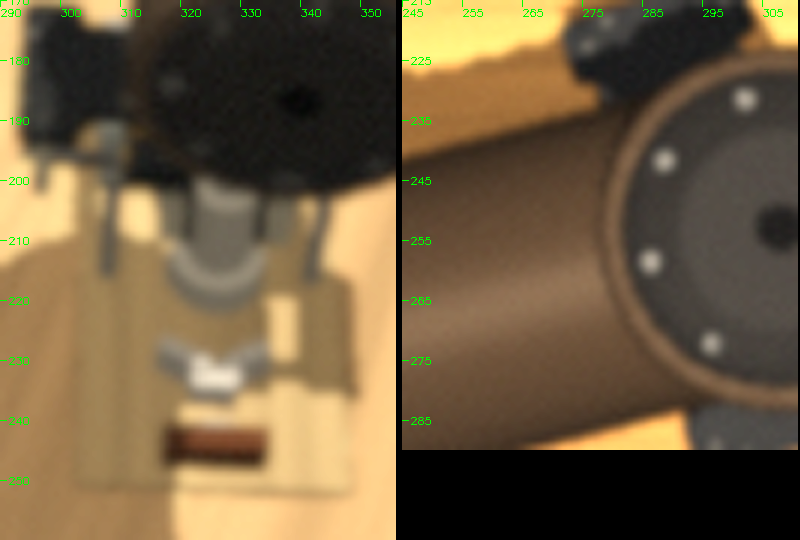

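```bash
python3 - <<'E'
from h import *
s=capture("side")
a=np.linspace(0,2*np.pi,200)
def ring(x,y,z,r=.022): return proj(s,np.c_[x+r*np.cos(a),y+r*np.sin(a),0*a+z])
x,y,z=.5209,-.0575,.0507
for zz in (z,z+.02):
    p=ring(x,y,zz);print("ring",zz,p.min(0),p.max(0))
q=proj(s,ring is None or [[x,y,z],[x,y+.005,z],[x+.005,y,z]]);print(q)
side=[.5462011,-.13352411,.3262054]; both=[.54586,-.13473,.31931]
for f in (side,both): print(fix(f,[[0,.0805,.006]]), proj(s,fix(f,[[0,.056,.027],[-.022,.056,.027],[.022,.056,.027],[0,.0805,.006]])))
im=s["frame"]; print(im[205:230,325].tolist())
im0=cv2.imread("pics/side0.png"); print(im0[205:222,325].tolist()); print(im0[336:352,302].tolist())
E
```

```text
ring 0.0507 [317.76501856 209.82986858] [333.15512012 221.94884024]
ring 0.0707 [318.21762452 205.4657357 ] [333.82191741 217.64822572]
[[325.45264262 215.81746141]
 [324.93155497 217.10732207]
 [323.78456946 215.32732011]]
[[ 0.52040481 -0.05726927  0.006     ]] [[324.75134851 214.29282347]
 [332.23030624 214.51622691]
 [317.28255265 214.06972359]
 [324.39286928 225.19482502]]
[[ 0.52059012 -0.05829909  0.006     ]] [[324.85295713 214.02049738]
 [332.32963484 214.28403975]
 [317.38761811 213.75735469]
 [324.43725576 224.91508793]]
[[62, 74, 79], [59, 70, 75], [59, 68, 74], [59, 69, 74], [59, 69, 74], [59, 69, 74], [58, 68, 73], [58, 68, 74], [60, 70, 75], [62, 73, 78], [69, 81, 88], [76, 89, 96], [77, 90, 97], [69, 81, 87], [62, 72, 78], [59, 70, 76], [59, 73, 82], [56, 76, 90], [55, 81, 99], [54, 81, 100], [53, 81, 100], [54, 82, 101], [55, 83, 101], [63, 87, 104], [79, 100, 114]]
[[52, 59, 62], [83, 92, 97], [103, 115, 121], [111, 123, 130], [111, 124, 131], [110, 122, 130], [107, 120, 127], [110, 124, 131], [113, 129, 136], [99, 112, 119], [72, 83, 89], [58, 70, 79], [61, 84, 100], [73, 108, 130], [83, 124, 149], [87, 130, 156], [88, 131, 156]]
[[51, 60, 65], [51, 61, 65], [53, 62, 67], [60, 72, 76], [83, 97, 101], [112, 130, 133], [129, 149, 151], [128, 148, 150], [108, 126, 129], [78, 93, 98], [60, 79, 93], [66, 96, 120], [76, 114, 143], [78, 119, 151], [78, 119, 151], [77, 118, 150]]
```

The side view shows the foot hanging centred at about column 325.6, with its lower rim at row 221.5. That agrees with the TCP prediction to within about 1 mm, and the jaw edge at row 214.5 agrees too. I'll lower it past the jaw and vee tops.

>>> move_arm --pt "0 0 -8 0 0 0 20" --pt "0 0 -8 0 0 0 20" --pt "0 0 -3 0 0 0 20" --pt "0 0 -3 0 0 0 20" --pt "0 0 -3 0 0 0 20" --pt "0 0 -2 0 0 0 20" --pt "0 0 0 0 0 0 20"

```text
time_s: 7.05
tcp_pos: [0.5205, -0.0579, 0.0593]
eef_rot: [180.0, 0.0, -71.9]
contact_force: [0.7, 0.0, -3.0]
gripper_width: 0.0295
```

>>> move_arm --pt "0 0 -4 0 0 0 20" --pt "0 0 -4 0 0 0 20" --pt "0 0 -3 0 0 0 20" --pt "0 0 -2 0 0 0 20" --pt "0 0 -2 0 0 0 20" --pt "0 0 0 0 0 0 20" --pt "0 0 0 0 0 0 20"

```text
time_s: 7.75
tcp_pos: [0.5207, -0.0579, 0.0446]
eef_rot: [180.0, -0.0, -71.9]
contact_force: [-0.5, 0.8, -2.0]
gripper_width: 0.0293
```

>>> move_arm --pt "0 0 -1 0 0 0 20" --pt "0 0 0 0 0 0 20" --pt "0 0 -0.5 0 0 0 20" --pt "0 0 0 0 0 0 20" --pt "0 0 0 0 0 0 20"

```text
time_s: 8.25
tcp_pos: [0.5207, -0.0578, 0.0431]
eef_rot: [-180.0, -0.0, -71.9]
contact_force: [-0.1, 0.1, -1.7]
gripper_width: 0.0295
```

>>> move_arm --pt "0 0 -0.5 0 0 0 20" --pt "0 0 0 0 0 0 20" --pt "0 0 -0.5 0 0 0 20" --pt "0 0 0 0 0 0 20" --pt "0 0 0 0 0 0 20"

```text
time_s: 8.75
tcp_pos: [0.5208, -0.0579, 0.0424]
eef_rot: [-180.0, -0.0, -71.9]
contact_force: [-1.7, 1.0, 4.6]
gripper_width: 0.0294
```

The foot landed at the expected height. I'll let go and rise.

>>> move_arm --pt "0 0 0 0 0 0 36" --pt "0 0 0 0 0 0 40" --pt "0 0 0 0 0 0 50" --pt "0 0 0 0 0 0 60" --pt "0 0 0 0 0 0 65" --pt "0 0 0 0 0 0 65" --pt "0 0 10 0 0 0 65" --pt "0 0 20 0 0 0 65" --pt "0 0 30 0 0 0 65" --pt "0 0 30 0 0 0 65" --pt "0 0 30 0 0 0 65" --pt "0 0 30 0 0 0 65" --pt "0 0 10 0 0 0 65"

```text
time_s: 10.05
tcp_pos: [0.5222, -0.0578, 0.2063]
eef_rot: [-179.7, -0.1, -71.9]
contact_force: [1.0, -0.1, 0.1]
gripper_width: 0.0567
```

>>> move_arm --pt "2 -7 0 0 0 8.2 36" --pt "2 -7 0 0 0 8.2 36" --pt "2 -7 0 0 0 8.2 36" --pt "2 -7 0 0 0 8.2 36" --pt "2 -7 0 0 0 8.2 36" --pt "2 -7 0 0 0 8.2 36" --pt "2 -7 0 0 0 8.2 36" --pt "2 -7 0 0 0 8.2 36" --pt "2 -7 0 0 0 8.2 36" --pt "3 -7 0 0 0 8.2 36" --pt "4 -7 0 0 0 8.2 36" --pt "0 0 0 0 0 0 36" --pt "0 0 0 0 0 0 36"

```text
time_s: 11.35
tcp_pos: [0.5454, -0.1348, 0.202]
eef_rot: [-180.0, 0.0, 18.0]
contact_force: [0.4, 0.1, -0.7]
gripper_width: 0.0312
```

```bash
python3 - <<'E'
from h import *
s=capture("side"); t=capture("top"); st=get_state(); print(st["tcp_pos"],st["eef_rot"],st["joints"])
cv2.imwrite("pics/k1.png",crop(s["frame"],290,160,75,98,6)); 
for n,f in(("both",[.54586,-.13473,.31931]),("side",[.5462011,-.13352411,.3262054]),("top",[.54558486,-.13538897,.3141761])):
    print(n,proj(t,fix(f,[[0,0,.075],[0,0,.03]])),proj(s,fix(f,[[0,0,.075],[-.02,0,.075],[.02,0,.075]])))
E
```

```text
[ 0.5454005  -0.13458592  0.20208252] [-1.79990136e+02  6.80304225e-03  1.80788816e+01] [ 6.09623361e+00  1.09634851e+01 -1.58700333e+01 -9.22980806e-03
 -6.31751846e+01  1.01986813e+02]
both [[324.18426448 242.25183599]
 [322.3778226  242.54353514]] [[325.80660861 189.02745399]
 [332.62109204 189.25033412]
 [319.00154468 188.80488194]]
side [[323.74177597 242.12083602]
 [321.9526992  242.41765341]] [[325.57371455 189.28318474]
 [332.39009635 189.47127584]
 [318.76577424 189.09532656]]
top [[324.42605261 242.35611432]
 [322.6101073  242.64373935]] [[325.96262792 188.89582409]
 [332.77631908 189.1446288 ]
 [319.15908517 188.64738995]]
```

View pics/k1.png

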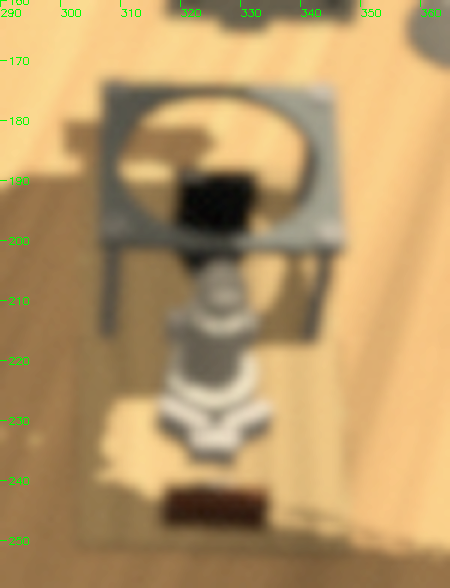

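The side view shows the figure upright in the pocket with its head at about (325,208) and its foot between jaw and vee. The knob bar at columns 319–332, row 189 matches the prediction. I'll go down through the hole.

>>> move_arm --pt "0 0 -20 0 0 0 36" --pt "0 0 -30 0 0 0 36" --pt "0 0 -30 0 0 0 36" --pt "0 0 -20 0 0 0 36" --pt "0 0 -10 0 0 0 36" --pt "0 0 -8 0 0 0 36" --pt "0 0 -8 0 0 0 36" --pt "0 0 -8 0 0 0 36" --pt "0 0 -4 0 0 0 36" --pt "0 0 0 0 0 0 36" --pt "0 0 0 0 0 0 36"

```text
time_s: 12.55
tcp_pos: [0.5459, -0.1349, 0.0644]
eef_rot: [180.0, -0.0, 18.3]
contact_force: [0.4, 0.2, 0.1]
gripper_width: 0.0316
```

>>> move_arm --pt "0 0 -6 0 0 0 36" --pt "0 0 -6 0 0 0 36" --pt "0 0 -5 0 0 0 36" --pt "0 0 0 0 0 0 36" --pt "0 0 0 0 0 0 36"

```text
time_s: 13.05
tcp_pos: [0.5456, -0.1349, 0.0468]
eef_rot: [-180.0, 0.0, 18.3]
contact_force: [-0.5, 0.0, 0.6]
gripper_width: 0.0314
```

>>> move_arm --pt "0 0 0 0 0 0 28" --pt "0 0 0 0 0 0 22" --pt "0 0 0 0 0 0 18" --pt "0 0 0 0 0 0 14" --pt "0 0 0 0 0 0 10" --pt "0 0 0 0 0 0 6" --pt "0 0 0 0 0 0 4" --pt "0 0 0 0 0 0 2" --pt "0 0 0 0 0 0 0" --pt "0 0 0 0 0 0 0" --pt "0 0 0 0 0 0 0" --pt "0 0 0 0 0 0 0" --squeeze 50

```text
time_s: 14.25
tcp_pos: [0.5462, -0.1359, 0.0473]
eef_rot: [179.9, -0.0, 18.3]
contact_force: [2.2, -7.2, -2.1]
gripper_width: 0.0117
```

```bash
cat >st.py <<'E'
from plant import *
import numpy as np
s=get_state()
for k in("time_s","tcp_pos","eef_rot","contact_force","moment","gripper_width","joint_torque"): print(k,np.round(s[k],4).tolist())
E
python3 st.py
```

```text
time_s 14.25
tcp_pos [0.5462, -0.1359, 0.0473]
eef_rot [179.9209, -0.0166, 18.2922]
contact_force [2.2072, -7.2243, -2.1327]
moment [-2.7259, -0.5973, 0.0707]
gripper_width 0.0117
joint_torque [3.6262, -51.2061, 21.2282, 3.1869, -0.3934, -0.0924]
```

>>> move_arm --pt "0.3 -1.0 0 0 0 0 0" --pt "0 0 0 0 0 0 0" --pt "0 0 0 0 0 0 0"

```text
time_s: 14.55
tcp_pos: [0.5461, -0.136, 0.0472]
eef_rot: [180.0, -0.0, 18.3]
contact_force: [1.1, -2.1, 1.5]
gripper_width: 0.0118
```

```bash
python3 st.py
```

```text
time_s 14.55
tcp_pos [0.5461, -0.136, 0.0472]
eef_rot [179.9816, -0.0121, 18.2842]
contact_force [1.1215, -2.0527, 1.5103]
moment [-0.9577, -0.0314, 0.1236]
gripper_width 0.0118
joint_torque [1.1567, -49.7583, 21.0163, 4.1714, -0.0148, -0.0901]
```

>>> move_arm --pt "0 0 0 0 0 -1.72 0" --pt "0 0 0 0 0 -1.72 0" --pt "0 0 0 0 0 -1.72 0" --pt "0 0 0 0 0 -1.72 0" --pt "0 0 0 0 0 -1.72 0"

```text
time_s: 15.05
tcp_pos: [0.5462, -0.136, 0.0473]
eef_rot: [180.0, -0.0, 9.6]
contact_force: [0.2, -2.9, 0.2]
gripper_width: 0.0118
```

```bash
python3 st.py
```

```text
time_s 15.05
tcp_pos [0.5462, -0.136, 0.0473]
eef_rot [179.9747, -0.0147, 9.6364]
contact_force [0.1786, -2.8613, 0.1841]
moment [-1.0453, -0.0004, 0.2379]
gripper_width 0.0118
joint_torque [1.2012, -49.8208, 21.0474, 4.008, -0.0056, 0.2291]
```

>>> move_arm --pt "0 0 0 0 0 0 0" --pt "0 0 0 0 0 0 0" --pt "0 0 0 0 0 0 0"

```text
time_s: 15.35
tcp_pos: [0.5462, -0.136, 0.0472]
eef_rot: [180.0, -0.0, 9.7]
contact_force: [1.3, -4.2, 1.2]
gripper_width: 0.0118
```

```bash
python3 st.py
```

```text
time_s 15.35
tcp_pos [0.5462, -0.136, 0.0472]
eef_rot [179.9844, -0.0219, 9.7107]
contact_force [1.3319, -4.2196, 1.2204]
moment [-1.4441, -0.1258, 0.0575]
gripper_width 0.0118
joint_torque [1.88, -49.2893, 20.6793, 3.7585, -0.0311, -0.0721]
```

```bash
cat >m.py <<'E'
from plant import *
import numpy as np
R=[]
for i in range(6):
    capture("side"); s=get_state()
    if i>1: R.append(np.r_[s["moment"][2],s["joint_torque"][5],s["contact_force"],s["eef_rot"][2],s["tcp_pos"]*1e3])
R=np.array(R); m=R.mean(0)
print(round(s["time_s"],2),"Mz %.3f±%.3f t6 %.3f±%.3f"%(m[0],R[:,0].std(),m[1],R[:,1].std()),"F",m[2:5].round(1),"knob %.3f"%np.radians(18.29-m[5]),"pos",m[6:].round(1),"w",round(s["gripper_width"],4))
E
python3 m.py
```

```text
15.65 Mz 0.093±0.012 t6 -0.091±0.004 F [ 0.6 -4.3  2.5] knob 0.150 pos [ 546.2 -136.    47.2] w 0.0118
```

>>> move_arm --pt "0 0 0 0 0 -1.72 0" --pt "0 0 0 0 0 -1.72 0" --pt "0 0 0 0 0 -1.72 0" --pt "0 0 0 0 0 -1.72 0" --pt "0 0 0 0 0 -1.72 0"

```text
time_s: 16.15
tcp_pos: [0.5462, -0.136, 0.0472]
eef_rot: [180.0, -0.0, 1.0]
contact_force: [1.2, -4.6, 2.4]
gripper_width: 0.0115
```

```bash
python3 m.py
```

```text
16.45 Mz 0.058±0.031 t6 -0.119±0.074 F [ 0.9 -4.6  3.3] knob 0.300 pos [ 546.2 -136.    47.2] w 0.0117
```

>>> move_arm --pt "0 0 0 0 0 -1.72 0" --pt "0 0 0 0 0 -1.72 0" --pt "0 0 0 0 0 -1.72 0" --pt "0 0 0 0 0 -1.72 0"

```text
time_s: 16.85
tcp_pos: [0.5462, -0.136, 0.0472]
eef_rot: [180.0, -0.0, -5.8]
contact_force: [1.2, -4.7, 3.4]
gripper_width: 0.0119
```

```bash
python3 m.py
```

```text
17.15 Mz 0.101±0.018 t6 -0.138±0.055 F [ 0.3 -5.4  3.3] knob 0.420 pos [ 546.2 -136.    47.2] w 0.012
```

```bash
sed -i 's/range(6)/range(3)/; s/if i>1: R/R/; s/^    capture("side"); s=get_state()$/    capture("side"); s=get_state()/' m.py; cat m.py | sed -n 4,7p
```

```text
for i in range(3):
    capture("side"); s=get_state()
    R.append(np.r_[s["moment"][2],s["joint_torque"][5],s["contact_force"],s["eef_rot"][2],s["tcp_pos"]*1e3])
R=np.array(R); m=R.mean(0)
```

>>> move_arm --pt "0 0 0 0 0 -1.72 0" --pt "0 0 0 0 0 0 0" --pt "0 0 0 0 0 -1.72 0" --pt "0 0 0 0 0 0 0" --pt "0 0 0 0 0 0 0" --pt "0 0 0 0 0 0 0"

```text
time_s: 17.75
tcp_pos: [0.5461, -0.136, 0.0472]
eef_rot: [180.0, -0.0, -9.2]
contact_force: [0.5, -4.6, 2.9]
gripper_width: 0.012
```

```bash
python3 m.py
```

```text
17.9 Mz 0.123±0.039 t6 -0.124±0.000 F [ 0.9 -5.3  3.4] knob 0.479 pos [ 546.2 -136.    47.2] w 0.0119
```

>>> move_arm --pt "0 0 0 0 0 -1.72 0" --pt "0 0 0 0 0 0 0" --pt "0 0 0 0 0 -1.72 0" --pt "0 0 0 0 0 0 0" --pt "0 0 0 0 0 0 0" --pt "0 0 0 0 0 0 0"

```text
time_s: 18.5
tcp_pos: [0.5462, -0.136, 0.0472]
eef_rot: [180.0, -0.0, -12.6]
contact_force: [0.3, -5.1, 2.9]
gripper_width: 0.0115
```

```bash
python3 m.py
```

```text
18.65 Mz 0.104±0.021 t6 -0.125±0.000 F [ 0.5 -4.7  2.7] knob 0.540 pos [ 546.2 -136.    47.2] w 0.0116
```

>>> move_arm --pt "0 0 0 0 0 -1.72 0" --pt "0 0 0 0 0 0 0" --pt "0 0 0 0 0 -1.72 0" --pt "0 0 0 0 0 0 0" --pt "0 0 0 0 0 0 0" --pt "0 0 0 0 0 0 0"

```text
time_s: 19.25
tcp_pos: [0.5462, -0.136, 0.0472]
eef_rot: [180.0, -0.0, -16.1]
contact_force: [0.7, -5.8, 3.3]
gripper_width: 0.0117
```

```bash
python3 m.py
```

```text
19.4 Mz 0.133±0.035 t6 -0.125±0.000 F [ 0.8 -5.   2.7] knob 0.600 pos [ 546.2 -136.    47.2] w 0.0117
```

>>> move_arm --pt "0 0 0 0 0 -1.72 0" --pt "0 0 0 0 0 0 0" --pt "0 0 0 0 0 -1.72 0" --pt "0 0 0 0 0 0 0" --pt "0 0 0 0 0 0 0" --pt "0 0 0 0 0 0 0"

```text
time_s: 20.0
tcp_pos: [0.5462, -0.136, 0.0472]
eef_rot: [180.0, -0.0, -19.5]
contact_force: [0.6, -5.0, 3.4]
gripper_width: 0.0116
```

```bash
python3 m.py
```

```text
20.15 Mz 0.110±0.013 t6 -0.125±0.000 F [ 0.9 -5.3  2.9] knob 0.660 pos [ 546.2 -136.    47.2] w 0.0117
```

>>> move_arm --pt "0 0 0 0 0 -1.72 0" --pt "0 0 0 0 0 0 0" --pt "0 0 0 0 0 -1.72 0" --pt "0 0 0 0 0 0 0" --pt "0 0 0 0 0 0 0" --pt "0 0 0 0 0 0 0"

```text
time_s: 20.75
tcp_pos: [0.5461, -0.136, 0.0472]
eef_rot: [180.0, -0.0, -22.9]
contact_force: [0.5, -5.1, 2.8]
gripper_width: 0.0117
```

```bash
python3 m.py
```

```text
20.9 Mz 0.113±0.012 t6 -0.125±0.000 F [ 1.  -5.4  3. ] knob 0.720 pos [ 546.1 -136.    47.2] w 0.0118
```

Joint 6's torque at each pause is very repeatable at -0.125 N m, so it makes a good baseline. I'll carry on.

>>> move_arm --pt "0 0 0 0 0 -1.72 0" --pt "0 0 0 0 0 0 0" --pt "0 0 0 0 0 -1.72 0" --pt "0 0 0 0 0 0 0" --pt "0 0 0 0 0 0 0" --pt "0 0 0 0 0 0 0"

```text
time_s: 21.5
tcp_pos: [0.5461, -0.136, 0.0472]
eef_rot: [180.0, -0.0, -26.4]
contact_force: [0.6, -6.0, 3.8]
gripper_width: 0.0117
```

```bash
python3 m.py
```

```text
21.65 Mz 0.122±0.032 t6 -0.125±0.000 F [ 0.7 -5.5  2.8] knob 0.780 pos [ 546.1 -136.    47.2] w 0.0118
```

>>> move_arm --pt "0 0 0 0 0 -1.72 0" --pt "0 0 0 0 0 0 0" --pt "0 0 0 0 0 -1.72 0" --pt "0 0 0 0 0 0 0" --pt "0 0 0 0 0 0 0" --pt "0 0 0 0 0 0 0"

```text
time_s: 22.25
tcp_pos: [0.5461, -0.136, 0.0472]
eef_rot: [180.0, -0.0, -29.8]
contact_force: [-0.4, -5.5, 3.3]
gripper_width: 0.0117
```

```bash
python3 m.py
```

```text
22.4 Mz 0.096±0.002 t6 -0.125±0.000 F [ 1.  -5.5  2.8] knob 0.840 pos [ 546.1 -136.    47.2] w 0.0118
```

>>> move_arm --pt "0 0 0 0 0 -1.72 0" --pt "0 0 0 0 0 0 0" --pt "0 0 0 0 0 -1.72 0" --pt "0 0 0 0 0 0 0" --pt "0 0 0 0 0 0 0" --pt "0 0 0 0 0 0 0"

```text
time_s: 23.0
tcp_pos: [0.5461, -0.136, 0.0472]
eef_rot: [180.0, -0.0, -33.3]
contact_force: [1.0, -4.9, 2.6]
gripper_width: 0.0113
```

```bash
python3 m.py
```

```text
23.15 Mz 0.117±0.004 t6 -0.125±0.000 F [ 0.8 -5.6  3.2] knob 0.900 pos [ 546.1 -136.    47.2] w 0.0115
```

>>> move_arm --pt "0 0 0 0 0 -1.72 0" --pt "0 0 0 0 0 0 0" --pt "0 0 0 0 0 -1.72 0" --pt "0 0 0 0 0 0 0" --pt "0 0 0 0 0 0 0" --pt "0 0 0 0 0 0 0"

```text
time_s: 23.75
tcp_pos: [0.5461, -0.136, 0.0472]
eef_rot: [180.0, -0.0, -36.7]
contact_force: [1.3, -5.9, 3.2]
gripper_width: 0.0117
```

```bash
python3 m.py
```

```text
23.9 Mz 0.122±0.008 t6 -0.125±0.000 F [ 0.7 -5.5  2.9] knob 0.960 pos [ 546.1 -136.1   47.2] w 0.0119
```

>>> move_arm --pt "0 0 0 0 0 -1.72 0" --pt "0 0 0 0 0 0 0" --pt "0 0 0 0 0 0 0" --pt "0 0 0 0 0 0 0"

```text
time_s: 24.3
tcp_pos: [0.5461, -0.1361, 0.0472]
eef_rot: [180.0, -0.0, -38.4]
contact_force: [1.5, -4.8, 3.9]
gripper_width: 0.0115
```

```bash
python3 m.py
```

```text
24.45 Mz 0.148±0.013 t6 -0.126±0.000 F [ 0.6 -5.5  2.8] knob 0.990 pos [ 546.1 -136.1   47.2] w 0.0116
```

>>> move_arm --pt "0 0 0 0 0 -1.72 0" --pt "0 0 0 0 0 0 0" --pt "0 0 0 0 0 0 0" --pt "0 0 0 0 0 0 0"

```text
time_s: 24.85
tcp_pos: [0.5461, -0.1361, 0.0472]
eef_rot: [180.0, -0.0, -40.1]
contact_force: [1.1, -5.3, 4.0]
gripper_width: 0.0119
```

```bash
python3 m.py
```

```text
25.0 Mz 0.158±0.006 t6 -0.143±0.000 F [ 0.8 -5.6  3.4] knob 1.020 pos [ 546.1 -136.1   47.2] w 0.0118
```

>>> move_arm --pt "0 0 0 0 0 -1.72 0" --pt "0 0 0 0 0 0 0" --pt "0 0 0 0 0 0 0" --pt "0 0 0 0 0 0 0"

```text
time_s: 25.4
tcp_pos: [0.5461, -0.1361, 0.0472]
eef_rot: [180.0, -0.0, -41.9]
contact_force: [0.6, -5.8, 2.1]
gripper_width: 0.0117
```

```bash
python3 m.py
```

```text
25.55 Mz 0.158±0.048 t6 -0.162±0.000 F [ 0.7 -5.8  3. ] knob 1.050 pos [ 546.1 -136.1   47.2] w 0.0119
```

Contact came at about 0.99 rad. Torque now grows about 0.018–0.019 N m per step, so I'll take four more steps.

>>> move_arm --pt "0 0 0 0 0 -1.72 0" --pt "0 0 0 0 0 0 0" --pt "0 0 0 0 0 0 0" --pt "0 0 0 0 0 0 0"

```text
time_s: 25.95
tcp_pos: [0.5461, -0.1361, 0.0472]
eef_rot: [180.0, -0.0, -43.6]
contact_force: [0.0, -5.2, 2.0]
gripper_width: 0.0116
```

```bash
python3 m.py
```

```text
26.1 Mz 0.199±0.016 t6 -0.181±0.000 F [ 0.3 -5.3  2.9] knob 1.080 pos [ 546.1 -136.1   47.2] w 0.0113
```

>>> move_arm --pt "0 0 0 0 0 -1.72 0" --pt "0 0 0 0 0 0 0" --pt "0 0 0 0 0 0 0" --pt "0 0 0 0 0 0 0"

```text
time_s: 26.5
tcp_pos: [0.5461, -0.1361, 0.0472]
eef_rot: [180.0, -0.0, -45.3]
contact_force: [0.2, -6.0, 3.4]
gripper_width: 0.0117
```

```bash
python3 m.py
```

```text
26.65 Mz 0.205±0.027 t6 -0.201±0.000 F [ 0.2 -5.5  3. ] knob 1.110 pos [ 546.1 -136.1   47.2] w 0.0112
```

>>> move_arm --pt "0 0 0 0 0 -1.72 0" --pt "0 0 0 0 0 0 0" --pt "0 0 0 0 0 0 0" --pt "0 0 0 0 0 0 0"

```text
time_s: 27.05
tcp_pos: [0.5461, -0.1361, 0.0472]
eef_rot: [180.0, -0.0, -47.0]
contact_force: [-0.1, -5.7, 3.1]
gripper_width: 0.0119
```

```bash
python3 m.py
```

```text
27.2 Mz 0.210±0.025 t6 -0.221±0.000 F [ 0.4 -5.6  3.1] knob 1.140 pos [ 546.1 -136.1   47.2] w 0.0119
```

>>> move_arm --pt "0 0 0 0 0 -1.72 0" --pt "0 0 0 0 0 0 0" --pt "0 0 0 0 0 0 0" --pt "0 0 0 0 0 0 0"

```text
time_s: 27.6
tcp_pos: [0.5461, -0.1361, 0.0472]
eef_rot: [180.0, -0.0, -48.7]
contact_force: [0.2, -5.4, 2.0]
gripper_width: 0.0116
```

```bash
python3 m.py
```

```text
27.75 Mz 0.225±0.045 t6 -0.242±0.000 F [ 0.5 -5.6  2.8] knob 1.170 pos [ 546.1 -136.1   47.2] w 0.0119
```

>>> move_arm --pt "0 0 0 0 0 0 15" --pt "0 0 0 0 0 0 20" --pt "0 0 0 0 0 0 26" --pt "0 0 0 0 0 0 32" --pt "0 0 0 0 0 0 34" --pt "0 0 0 0 0 0 34" --pt "0 0 0 0 0 0 34"

```text
time_s: 28.45
tcp_pos: [0.546, -0.1358, 0.047]
eef_rot: [180.0, 0.0, -48.8]
contact_force: [0.1, -0.2, -0.7]
gripper_width: 0.0298
```

```bash
python3 m.py
```

```text
28.6 Mz 0.018±0.045 t6 0.000±0.000 F [ 0.1 -0.   0.2] knob 1.171 pos [ 546.  -135.8   47.1] w 0.0295
```

>>> move_arm --pt "0 0 8 0 0 0 34" --pt "0 0 15 0 0 0 34" --pt "0 0 15 0 0 0 34" --pt "0 0 20 0 0 0 34" --pt "0 0 30 0 0 0 34" --pt "0 0 30 0 0 0 34" --pt "0 0 30 0 0 0 34" --pt "0 -20 10 0 0 0 34" --pt "0 -35 0 0 0 0 34" --pt "0 -35 0 0 0 0 34" --pt "0 -35 0 0 0 0 34" --pt "0 -35 0 0 0 0 34" --pt "0 -35 0 0 0 0 34" --pt "0 -35 0 0 0 0 34" --pt "0 -20 0 0 0 0 34" --pt "0 0 0 0 0 0 34" --pt "0 0 0 0 0 0 34"

```text
time_s: 30.3
tcp_pos: [0.5456, -0.3861, 0.2051]
eef_rot: [-180.0, 0.0, -48.9]
contact_force: [-0.2, -0.1, 0.1]
gripper_width: 0.0298
```

```bash
python3 st.py; python3 - <<'E'
from h import *
s=capture("side"); t=capture("top")
o=np.zeros((588,800,3),np.uint8); o[:588,:390]=crop(s["frame"],290,160,65,98,6); o[:450,392:800]=crop(t["frame"],255,210,68,75,6)
cv2.imwrite("pics/e1.png",o)
E
```

```text
time_s 30.3
tcp_pos [0.5456, -0.3861, 0.2051]
eef_rot [-179.9998, 0.0196, -48.8783]
contact_force [-0.2147, -0.0806, 0.1372]
moment [0.0507, 0.1495, 0.0314]
gripper_width 0.0298
joint_torque [-0.9707, -57.3021, 29.1385, 6.8933, 0.0855, 0.0618]
```

View pics/e1.png

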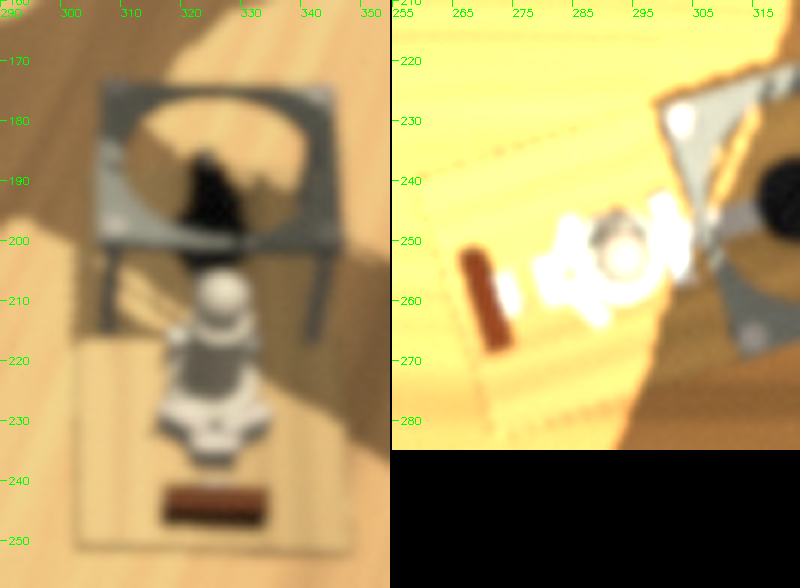

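The final view shows the figure upright at about (325,215) in the side view. It sits between the advanced jaw (about (302,250) in the top view) and the vee. The knob bar is turned, and the arm is clear with no contact force. I'll hand it in.

```bash
python3 -c "
from plant import *
print(close_job())"
```

```text
the job is handed in; nothing more can be done
None
```

The figure is standing in the pocket, clamped at about 12 N, and I handed the job in at about 30.4 s of the 72 s allowed. No verdict came back.

- **Placing:** I gripped the figure by its body and set it down in the pocket. It landed at the expected height with about 6 N of contact, and I let go there.
- **Clamping:** I turned the knob clockwise through the guard hole. The jaw met the figure at about 0.99 rad, and I stopped at 1.17 rad.
- **Clamping force:** The torque at the wrist joint rose from 0.125 to 0.242 N m, which means about 11.7 N. The turn angle at the nominal 75 N per rad suggests about 13.5 N. The two disagree slightly, but both are close to 12 N and well under 25 N.
- **Last checks:** After I withdrew, the wrist force was about zero. The pictures show the figure upright between jaw and vee. I felt no contact with the guard going in or after opening on the knob; forces during the withdrawal itself were not read.
- **Not checked:** I did not measure the bell, jar and brush again at the end. I did not grip them, and the tool stayed at about 0.2 m where it passed near the bell.

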